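# Stop the display plinth from rocking

### The job

The birdhouse plinth rocks. Press down on its corners (the bearer ends) with a fingertip, one after another, until you find the one that dips; push that corner's wedge shim in with the fingertip until it is snug under the foot, without jacking the plinth up, then press that corner again firmly to check that it no longer gives. Nothing is to be picked up, and the other three shims, the plinth and the goods around it stay where they are.

Things in the scene. Friction and masses are not known exactly. Their poses are not given: they have to be found in the camera images.
- plinth: Wooden display plinth, loose, 4 kg. Origin on the counter under its middle; x away from the robot at yaw 0, y left. Two cross bearers run along y at x = -65 and +65 mm, 36 wide, 300 long, underside 21 and top 49 above the counter. Their ends are the four corners. Each corner has a black rubber foot, loose in its socket under the bearer, that stands on a wedge shim.
- board (a point): Middle of the top of the plinth's plank board, 67 mm above the counter. The board is 220 along the plinth's x, 140 along y, so the bearers stick out 80 mm on both sides. The birdhouse screwed onto it spans at most 50 mm either side of the middle along y and reaches 235 mm above the counter.
- corner_1 (a point): Near left corner: where to press, on the bearer's top above the foot, 49 mm up when level, at (-65, +125) mm in the plinth's frame. One of the four feet, not to be told by eye, is 5 mm short: its corner dips about 4 mm once pressed with 3 to 5 N, the opposite corner rising, and comes back when let go. The others do not give.
- corner_2 (a point): Near right corner: where to press, on the bearer's top above the foot, 49 mm up when level, at (-65, -125) mm in the plinth's frame. One of the four feet, not to be told by eye, is 5 mm short: its corner dips about 4 mm once pressed with 3 to 5 N, the opposite corner rising, and comes back when let go. The others do not give.
- corner_3 (a point): Far left corner: where to press, on the bearer's top above the foot, 49 mm up when level, at (+65, +125) mm in the plinth's frame. One of the four feet, not to be told by eye, is 5 mm short: its corner dips about 4 mm once pressed with 3 to 5 N, the opposite corner rising, and comes back when let go. The others do not give.
- corner_4 (a point): Far right corner: where to press, on the bearer's top above the foot, 49 mm up when level, at (+65, -125) mm in the plinth's frame. One of the four feet, not to be told by eye, is 5 mm short: its corner dips about 4 mm once pressed with 3 to 5 N, the opposite corner rising, and comes back when let go. The others do not give.
- shim_1 (a point): Near left corner's loose orange steel wedge, 120 g, 66 long, 28 wide, 3 mm thick at the tip, 16 at the blunt end; this is the middle of the blunt face, 8 up. Tip to the plinth's +x, blunt end 28 proud of the bearer's near side. The short foot's wedge slides in along +x under 1 to 2 N for some 20 mm, then is snug; 7 N and more jacks the corner up 1 mm per 5 mm. The others are clamped by the load.
- shim_2 (a point): Near right corner's loose orange steel wedge, 120 g, 66 long, 28 wide, 3 mm thick at the tip, 16 at the blunt end; this is the middle of the blunt face, 8 up. Tip to the plinth's +x, blunt end 28 proud of the bearer's near side. The short foot's wedge slides in along +x under 1 to 2 N for some 20 mm, then is snug; 7 N and more jacks the corner up 1 mm per 5 mm. The others are clamped by the load.
- shim_3 (a point): Far left corner's loose orange steel wedge, 120 g, 66 long, 28 wide, 3 mm thick at the tip, 16 at the blunt end; this is the middle of the blunt face, 8 up. Tip to the plinth's +x, blunt end 28 proud of the bearer's near side. The short foot's wedge slides in along +x under 1 to 2 N for some 20 mm, then is snug; 7 N and more jacks the corner up 1 mm per 5 mm. The others are clamped by the load.
- shim_4 (a point): Far right corner's loose orange steel wedge, 120 g, 66 long, 28 wide, 3 mm thick at the tip, 16 at the blunt end; this is the middle of the blunt face, 8 up. Tip to the plinth's +x, blunt end 28 proud of the bearer's near side. The short foot's wedge slides in along +x under 1 to 2 N for some 20 mm, then is snug; 7 N and more jacks the corner up 1 mm per 5 mm. The others are clamped by the load.
- egg_cup: Blue egg cup, 42 across, 45 tall, on the near side of the plinth's board; a bystander, origin at the centre of its underside.
- tumbler_a: Drinking glass, 72 across, 110 tall, at the left; a bystander, origin at the centre of its underside.
- tumbler_b: Second drinking glass, like the first; a bystander, origin at the centre of its underside.
- mug: White mug, 80 across, 95 tall, at the right; a bystander, origin at the centre of its underside.
- candle_jar: Amber candle jar, 68 across, 85 tall, at the right; a bystander, origin at the centre of its underside.
- wood_fish: Wooden fish ornament on a stand, 130 long, 70 tall, at the far left; a bystander, origin at the centre of its underside.
Not all that is in view belongs to the job. Leave any black look-alike of the part that bears shim_3 alone.

How it is judged:
On the way, in this order (a step that is already met when the one before it is completed fails the run):
1. the loose corner has been pressed until it dipped by 3 mm, no shim having been shifted (((height (world z) of corner_1 below 0.0455 m and horizontal distance between the grasp point and corner_1 below 0.045 m) or (height (world z) of corner_2 below 0.0455 m and horizontal distance between the grasp point and corner_2 below 0.045 m) or (height (world z) of corner_3 below 0.0455 m and horizontal distance between the grasp point and corner_3 below 0.045 m) or (height (world z) of corner_4 below 0.0455 m and horizontal distance between the grasp point and corner_4 below 0.045 m)) and contact force between the fingers and plinth above 0.5 N and distance of each of shim_1, shim_2, shim_3, shim_4 from where it was at the start of the episode below 0.006 m), for 0.1 s.
2. one shim has been pushed in by 14 to 27 mm and the plinth stands level (angle between plinth's own z axis and vertical below 0.012 rad and ((x of shim_1 in the frame of plinth between -0.097 and -0.084 m and distance of each of shim_2, shim_3, shim_4 from where it was at the start of the episode below 0.006 m) or (x of shim_2 in the frame of plinth between -0.097 and -0.084 m and distance of each of shim_1, shim_3, shim_4 from where it was at the start of the episode below 0.006 m) or (x of shim_3 in the frame of plinth between 0.033 and 0.046 m and distance of each of shim_1, shim_2, shim_4 from where it was at the start of the episode below 0.006 m) or (x of shim_4 in the frame of plinth between 0.033 and 0.046 m and distance of each of shim_1, shim_2, shim_3 from where it was at the start of the episode below 0.006 m))), for 0.2 s.
3. that shim's corner has been pressed again with more than 4 N and dipped by less than 2 mm (((x of shim_1 in the frame of plinth between -0.097 and -0.084 m and contact force between the fingers and plinth above 4 N and horizontal distance between the grasp point and corner_1 below 0.045 m and height (world z) of corner_1 above 0.0465 m) or (x of shim_2 in the frame of plinth between -0.097 and -0.084 m and contact force between the fingers and plinth above 4 N and horizontal distance between the grasp point and corner_2 below 0.045 m and height (world z) of corner_2 above 0.0465 m) or (x of shim_3 in the frame of plinth between 0.033 and 0.046 m and contact force between the fingers and plinth above 4 N and horizontal distance between the grasp point and corner_3 below 0.045 m and height (world z) of corner_3 above 0.0465 m) or (x of shim_4 in the frame of plinth between 0.033 and 0.046 m and contact force between the fingers and plinth above 4 N and horizontal distance between the grasp point and corner_4 below 0.045 m and height (world z) of corner_4 above 0.0465 m))), for 0.1 s.
At the end, for the whole second after the job is handed in: The shim of the corner that dipped stands 14 to 27 mm farther in than at the start (snug at about 20), lying on the counter; the other three shims are within 6 mm of their starts; the plinth is level within 0.012 rad, at rest and within 12 mm of its start (all of step 2 and distance of plinth from where it was at the start of the episode below 0.012 m and linear speed of plinth below 0.02 m/s and height (world z) of each of shim_1, shim_2, shim_3, shim_4 below 0.012 m); the robot touches nothing.
It fails at once if a shim was lifted off the counter by more than 8 mm (height (world z) of any of shim_1, shim_2, shim_3, shim_4 above 0.016 m).
It fails at once if the plinth was lifted (a corner more than 12 mm above its level height) or shoved by more than 20 mm (height (world z) of any of corner_1, corner_2, corner_3, corner_4 above 0.0605 m or distance of plinth from where it was at the start of the episode above 0.02 m).
It fails at once if two shims were shifted by more than 8 mm (distance of each of shim_1, shim_2 from where it was at the start of the episode above 0.008 m or distance of each of shim_1, shim_3 from where it was at the start of the episode above 0.008 m or distance of each of shim_1, shim_4 from where it was at the start of the episode above 0.008 m or distance of each of shim_2, shim_3 from where it was at the start of the episode above 0.008 m or distance of each of shim_2, shim_4 from where it was at the start of the episode above 0.008 m or distance of each of shim_3, shim_4 from where it was at the start of the episode above 0.008 m).
It fails at once if one of the goods around was moved by more than 25 mm or tipped (distance of any of egg_cup, tumbler_a, tumbler_b, mug, candle_jar, wood_fish from where it was at the start of the episode above 0.025 m or angle between any of egg_cup, tumbler_a, tumbler_b, mug, candle_jar, wood_fish's own z axis and vertical above 0.5 rad).
It also fails if it takes over 61 s, if anything falls off the work surface, if the arm or the gripper's body presses on something with over 40 N, if the wrist force passes 120 N, or if a joint passes its speed limit or range.

### The arm

A 6-joint arm with a two-finger parallel gripper is mounted at the origin on the work surface. World frame = base frame: x ahead of the robot, y to its left, z up, the work surface at z = 0. Lengths are in m, angles in rad, forces in N, time in s.
With the tool pointing down it reaches from about 0.325 to 0.9 m from the base axis. Payload 3.5 kg.
Tool frame: the origin (TCP) lies at the centre of the arm's flange, where the gripper is bolted on; the fingertips stand 173 mm ahead of it and the grasp point (between the pads) lies 155 mm ahead of it; z points along the fingers, y is the direction in which the jaws open and shut (so a half turn about z gives the same grasp; the last joint's range is limited). The gripper opens to 85 mm and grips with 20 to 120 N. Pads are 22 mm wide; open, the fingers measure 114 mm over their backs; the gripper's body (76 mm by 85 mm) begins 54 mm behind the grasp point. The pads swing forward as they close: fully open they stand 13 mm farther back than shut.
Start: joints at [-1.293, 0.276, -0.026, 1.268, 0, 1.467], TCP at [0.232, -0.58, 0.405] pointing down, gripper open.
Joint ranges: [-3.12, 3.12], [-0.85, 1.88], [-1.08, 1.24], [-1.95, 2.15], [-1.57, 1.53], [-3.14, 3.14]. Speed limits (rad/s): [2.57, 2.57, 3.14, 3.14, 3.14, 3.14].

### API

Orientations are given as a unit quaternion [x, y, z, w].
In Python, from cell import ctrl, eyes, boxes_of gives the robot as it stands. The module is installed in compiled form; this text tells all that it offers. Calls block until the motion is done:
- ctrl.move_to(position, orientation): joint-space move of the TCP to a pose.
- ctrl.line_to(position, rotation=None, velocity=0.15): straight line of the TCP; rotation=None keeps the orientation; velocity is the mean speed in m/s.
- ctrl.move_joints(angles): joint-space move.
- ctrl.set_gripper(opening): finger opening in m; the grip force is fixed at half the most; returns when the fingers have stopped.
- ctrl.sleep(seconds).
- ctrl.solve_ik(position, orientation): joint angles nearest the present ones, or None.
- ctrl.get_obs(): the state.
- eyes.camera(name): name is "scene" or "top" or "wrist"; returns the picture (400x640x3 uint8, red, green, blue); there is no depth.
- eyes.camera_model(name): a dict with "camera_matrix" (3x3 intrinsics, pixels), "rvec" (rotation vector, rad) and "tvec" (3), from world to camera coordinates, as OpenCV has them. Camera axes: x right, y down, z forward; pixel columns grow to the right and rows downward; lengths in m; the calibration is good to about 2 mm. A picture is of the moment at which its call begins: read the wrist's pose just before it. camera_model takes no time and is no camera call; for the wrist camera it gives the pose at the moment of the call.
A pose or a line that the arm cannot do raises ctrl.PlanningError and nothing moves.
- ctrl.finish_job(): hands the job in, once; it reports no verdict.
Trained networks look in the newest picture that a camera, given by its name, has taken for a name from the list of things; names that differ only in an ending like _2 or _b are one class to them, and where a whole thing is asked for, a point or a joint stands for the part that bears it (a point fixed in the world has none). Each returns a list of dicts, best first, with "score" (0 to 1); they miss things now and then, are a little off and sometimes report something else, mostly with a low value. They report only what shows in the picture. A call takes as long as a camera call. They do not tell look-alikes from the thing itself.
- boxes_of(camera, query): "xyz" ([x, y, z] in m, in the coordinates of the camera as it stood for that picture, good to about 4 mm: the middle of the surface that is visible of it).
The state is a dict: "t": time; "qpos": joint angles; "qvel": joint speeds; "joint_efforts": joint torques, N m; "tool_pos": TCP position; "tcp_rot": TCP orientation; "contact_force": force on the tool from outside, world axes, zero at the start; "torque": the same for the moment, N m; "finger_gap": finger opening in m.
Only numpy, scipy, OpenCV 4.12 (cv2) and the standard library are available. Lean on these libraries where they do the work, as an engineer would, in place of code of your own. Each camera call takes 0.05 s, during which the arm holds its last target.

## Working session

There is one attempt and no reset: what is moved stays moved. The work goes in short steps, each a Python script; the robot and the scene stay as the last script left them, time stands still between calls to the robot, and variables do not carry over. Pictures are saved under pics/ and viewed, and the job is handed in when it is done.

```bash
mkdir -p pics; ls; cat > h.py <<'E'
import numpy as np, cv2
from cell import ctrl, eyes, boxes_of
def cam(n):
    m=eyes.camera_model(n);K=np.array(m["camera_matrix"]);R=cv2.Rodrigues(np.array(m["rvec"],float))[0];t=np.array(m["tvec"],float).ravel();return K,R,t
def w(n,x):
    K,R,t=cam(n);return R.T@(np.array(x)-t)
def proj(n,p):
    K,R,t=cam(n);q=K@(R@np.array(p)+t);return q[:2]/q[2]
def ray(n,px,z):
    K,R,t=cam(n);d=R.T@np.linalg.inv(K)@np.array([px[0],px[1],1.]);c=-R.T@t;return c+d*(z-c[2])/d[2]
def save(n,f):
    im=eyes.camera(n);cv2.imwrite("pics/"+f,im[:,:,::-1]);return im
E
python3 - <<'E'
from h import *
o=ctrl.get_obs();print({k:np.round(v,3) for k,v in o.items()})
for n in["scene","top"]:
    save(n,n+"0.png")
    for q in["plinth","board","corner_1","shim_1","egg_cup","tumbler_a","mug","candle_jar","wood_fish"]:
        print(n,q,[(round(d["score"],2),np.round(w(n,d["xyz"]),3).tolist()) for d in boxes_of(n,q)])
print(ctrl.get_obs()["t"])
E
```

```text
pics
{'t': np.float64(0.0), 'qpos': array([-1.293,  0.277, -0.028,  1.268,  0.   ,  1.467]), 'qvel': array([-0.   ,  0.   ,  0.001, -0.   ,  0.   , -0.001]), 'joint_efforts': array([-1.0000e-03, -4.4551e+01,  2.9520e+01,  1.6000e-02, -0.0000e+00,
       -0.0000e+00]), 'tool_pos': array([ 0.232, -0.58 ,  0.404]), 'tcp_rot': array([ 0.982,  0.189, -0.   , -0.001]), 'contact_force': array([ 0.483, -0.201,  0.128]), 'torque': array([-0.029, -0.044,  0.002]), 'finger_gap': np.float64(0.085)}
scene plinth [(0.85, [0.641, -0.018, 0.058])]
scene board [(0.57, [0.638, -0.017, 0.063])]
scene corner_1 [(0.59, [0.64, -0.021, 0.061])]
scene shim_1 [(0.65, [0.735, 0.137, 0.009]), (0.61, [0.578, 0.219, 0.012]), (0.52, [0.531, -0.135, 0.002])]
scene egg_cup [(0.4, [0.641, -0.017, 0.068]), (0.39, [0.729, 0.265, 0.039])]
scene tumbler_a [(0.88, [0.494, 0.329, 0.076]), (0.84, [0.599, 0.35, 0.078]), (0.36, [0.532, -0.133, 0.003])]
scene mug [(0.94, [0.474, -0.345, 0.063]), (0.43, [0.637, -0.017, 0.062])]
scene candle_jar [(0.72, [0.648, -0.371, 0.054])]
scene wood_fish [(0.65, [0.729, 0.261, 0.043])]
top plinth [(0.93, [0.562, -0.003, 0.067])]
top board [(0.72, [0.565, -0.003, 0.064])]
top corner_1 [(0.82, [0.563, -0.003, 0.062])]
top shim_1 [(0.8, [0.567, 0.219, 0.008]), (0.63, [0.607, 0.115, 0.012]), (0.62, [0.732, 0.14, 0.007]), (0.56, [0.476, 0.119, 0.016]), (0.55, [0.486, -0.128, 0.01]), (0.48, [0.609, -0.134, 0.013])]
top egg_cup [(0.67, [0.509, -0.035, 0.083])]
top tumbler_a [(0.82, [0.59, 0.371, 0.061]), (0.56, [0.476, 0.346, 0.056]), (0.46, [0.564, -0.003, 0.067])]
top mug [(0.66, [0.453, -0.358, 0.043])]
top candle_jar [(0.74, [0.623, -0.368, 0.086])]
top wood_fish [(0.65, [0.712, 0.26, 0.046]), (0.15, [0.589, 0.37, 0.061])]
1.0
```

View pics/scene0.png

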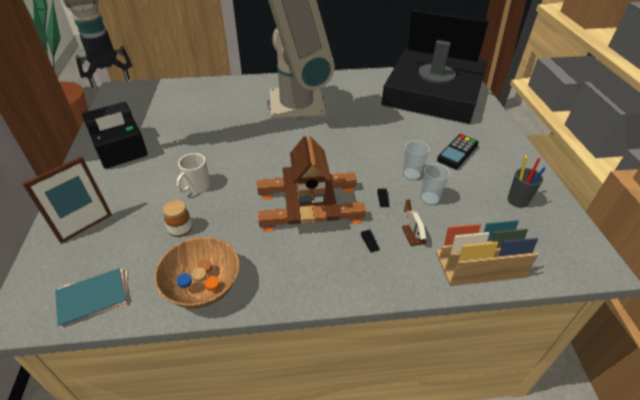

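View pics/top0.png

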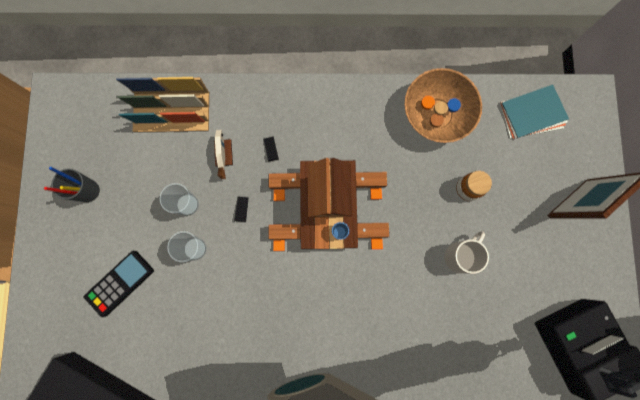

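The scene camera looks back at the robot. In the top view the robot is at the bottom, and the plinth's bearers run at rows ~181 and ~231, columns ~268–388. The orange wedges sit below each bearer end. The black look-alikes at (241,209) and (271,149) are to be left alone. I'll zoom in for an accurate fit.

```bash
python3 - <<'E'
from h import *
im=cv2.imread("pics/top0.png")
c=im[150:260,255:400];cv2.imwrite("pics/topz.png",cv2.resize(c,None,fx=5,fy=5,interpolation=cv2.INTER_CUBIC))
hsv=cv2.cvtColor(im,cv2.COLOR_BGR2HSV)
m=cv2.inRange(hsv,(5,200,180),(18,255,255))
n,l,s,ct=cv2.connectedComponentsWithStats(m)
for i in range(1,n):
    if s[i,4]>30:
        x,y,ww,h,a=s[i]; print(s[i],ct[i],ray("top",ct[i],.012).round(4), "blunt",ray("top",(ct[i][0],y+h),.016).round(4))
K,R,t=cam("top");print("campos",-R.T@t)
E
```

```text
[422  96  13  12 123] [427.91056911 101.55284553] [ 0.8624 -0.2787  0.012 ] blunt [ 0.8427 -0.277   0.016 ]
[371 188  11  11 104] [375.77884615 193.42307692] [ 0.6114 -0.1328  0.012 ] blunt [ 0.5961 -0.1319  0.016 ]
[372 239  10  10 100] [376.5 243.5] [ 0.4816 -0.1318  0.012 ] blunt [ 0.4675 -0.131   0.016 ]
[274 240  10  10  93] [278.61290323 244.83870968] [0.4787 0.118  0.012 ] blunt [0.4654 0.1175 0.016 ]
campos [0.41315031 0.01878315 1.15518325]
```

View pics/topz.png

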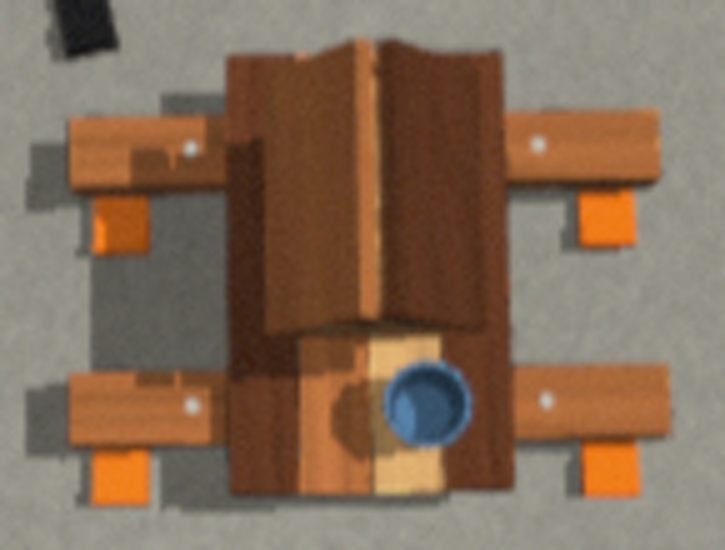

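```bash
python3 - <<'E'
from h import *
from scipy.optimize import least_squares
z=lambda x,y:((x+.5)/5-.5+255,(y+.5)/5-.5+150)
# far-edge corners & left/right ends (plinth coords)
obs=[((-.047,.15),z(69,374)),((-.047,-.15),z(668,364)),((.083,.15),z(68,118)),((.083,-.15),z(660,109))]
def T(p,q,zz):
    c,s=np.cos(p[2]),np.sin(p[2]);return [p[0]+c*q[0]-s*q[1],p[1]+s*q[0]+c*q[1],zz]
f=lambda p:np.concatenate([proj("top",T(p,q,.049))-np.array(u) for q,u in obs])
r=least_squares(f,[.55,-.003,0]);print(r.x,r.fun.round(2))
p=r.x;np.save("pose.npy",p)
for i,(x,y) in enumerate([(-.065,.125),(-.065,-.125),(.065,.125),(.065,-.125)]):
    print(i+1,"corner",np.round(T(p,(x,y),.049),4),"shim blunt",np.round(T(p,(x-.046,y),.008),4), proj("top",T(p,(x-.046,y),.016)).round(1),proj("scene",T(p,(x,y),.049)).round(1))
im=cv2.imread("pics/top0.png")
for x,y in [(-.065,.125),(-.065,-.125),(.065,.125),(.065,-.125)]:
  print(ray("top",proj("top",T(p,(x,y),.049)),.049)[:2])
E
```

```text
[ 0.57646388 -0.00766017  0.01481713] [-0.34 -0.02  0.44  0.02 -0.05 -0.02 -0.06  0.01]
1 corner [0.5096 0.1164 0.049 ] shim blunt [0.4636 0.1157 0.008 ] [279.3 250.7] [347.5 175.7]
2 corner [ 0.5133 -0.1336  0.049 ] shim blunt [ 0.4673 -0.1343  0.008 ] [377.8 249. ] [264.9 182.2]
3 corner [0.6396 0.1183 0.049 ] shim blunt [0.5936 0.1176 0.008 ] [279.2 200.1] [355.8 206. ]
4 corner [ 0.6433 -0.1317  0.049 ] shim blunt [ 0.5973 -0.1324  0.008 ] [375.9 198.5] [266.7 213.6]
[0.50961895 0.11636303]
[ 0.51332309 -0.13360953]
[0.63960468 0.11828919]
[ 0.64330882 -0.13168337]
```

```bash
cat >> h.py <<'E'
P=np.load("pose.npy");YAW=P[2]
Q=[np.cos(YAW/2),np.sin(YAW/2),0,0]
def T(q,zz):
    c,s=np.cos(YAW),np.sin(YAW);return [P[0]+c*q[0]-s*q[1],P[1]+s*q[0]+c*q[1],zz]
C={1:(-.065,.125),2:(-.065,-.125),3:(.065,.125),4:(.065,-.125)}
F=lambda n=4:np.mean([(ctrl.get_obs()["contact_force"],ctrl.sleep(.01))[0] for _ in range(n)],0)
def press(c,fmax=6.,z0=.173+.056,zmin=.173+.040,step=.001):
    x,y,_=T(C[c],0)
    ctrl.line_to([x,y,z0],velocity=.1); ctrl.sleep(.15)
    f0=F(8);z=z0;log=[]
    while z>zmin:
        z-=step; ctrl.line_to([x,y,z],velocity=.02); f=F(3)-f0
        log.append((round((z-.173)*1e3,1),round((ctrl.get_obs()["tool_pos"][2]-.173)*1e3,2),round(f[2],1)))
        if f[2]>fmax: break
    print("corner",c,"t",round(ctrl.get_obs()["t"],2),"bias",f0.round(2));print(log)
    return log
E
python3 - <<'E'
from h import *
ctrl.set_gripper(0.0)
x,y,_=T(C[2],0)
ctrl.move_to([x,y,.40],Q)
ctrl.line_to([x,y,.173+.075],velocity=.25)
print(ctrl.get_obs()["t"],ctrl.get_obs()["finger_gap"])
press(2)
x,y,_=T(C[2],0)
ctrl.line_to([x,y,.173+.06],velocity=.1)
save("scene","s1.png");print(ctrl.get_obs()["t"])
E
```

```text
4.4333 -4.195314797442999e-05
corner 2 t 7.47 bias [-0.33 -0.11  0.05]
[(55.0, np.float64(55.07), np.float64(-0.3)), (54.0, np.float64(53.91), np.float64(-0.6)), (53.0, np.float64(52.94), np.float64(0.1)), (52.0, np.float64(51.94), np.float64(0.1)), (51.0, np.float64(50.92), np.float64(-0.3)), (50.0, np.float64(49.92), np.float64(-0.2)), (49.0, np.float64(48.92), np.float64(0.2)), (48.0, np.float64(48.52), np.float64(5.3)), (47.0, np.float64(48.37), np.float64(11.1))]
7.8
```

View pics/s1.png

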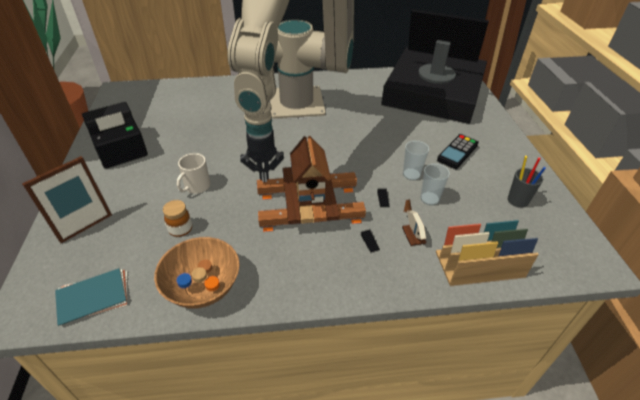

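Corner 2 doesn't give: 11 N with the tip held at 48.4 mm. The picture shows the finger over the near right bearer end at about (264,182). Next are corners 4, 3 and 1.

```bash
python3 - <<'E'
from h import *
def at(c,z,v=.25):
    x,y,_=T(C[c],z); ctrl.line_to([x,y,z],velocity=v)
loose=lambda l: l[-1][1]<46.2
at(4,.173+.065)
l=press(4,fmax=5.5,z0=.173+.053)
if not loose(l):
    at(4,.45,.4); at(3,.45,.4); at(3,.173+.065,.4)
    l=press(3,fmax=5.5,z0=.173+.053)
    if not loose(l):
        at(3,.173+.065); at(1,.173+.065)
        l=press(1,fmax=5.5,z0=.173+.053)
ctrl.sleep(.2)
o=ctrl.get_obs();print(o["t"],o["tool_pos"],o["contact_force"])
E
```

```text
corner 4 t 11.7 bias [-0.03 -0.15  0.31]
[(52.0, np.float64(52.12), np.float64(-0.1)), (51.0, np.float64(50.88), np.float64(-0.4)), (50.0, np.float64(49.9), np.float64(0.1)), (49.0, np.float64(48.92), np.float64(-0.2)), (48.0, np.float64(47.95), np.float64(-0.4)), (47.0, np.float64(46.98), np.float64(0.5)), (46.0, np.float64(46.01), np.float64(0.2)), (45.0, np.float64(45.01), np.float64(0.5)), (44.0, np.float64(44.52), np.float64(3.5)), (43.0, np.float64(44.27), np.float64(8.0))]
11.9 [ 0.64344109 -0.13173467  0.2173074 ] [-2.23731048  1.01261979  8.72135777]
```

```bash
python3 - <<'E'
from h import *
a=save("scene","s2.png"); 
x,y,_=T(C[4],0); ctrl.line_to([x,y,.173+.06],velocity=.15); ctrl.sleep(.2)
b=save("scene","s3.png")
K=cv2.resize
cr=lambda i:cv2.resize(i[150:240,230:390,::-1],None,fx=5,fy=3.3*1.0,interpolation=cv2.INTER_CUBIC)
cv2.imwrite("pics/cmp.png",np.vstack([cr(a),cr(b)]))
print(ctrl.get_obs()["t"])
E
```

```text
12.4667
```

View pics/cmp.png

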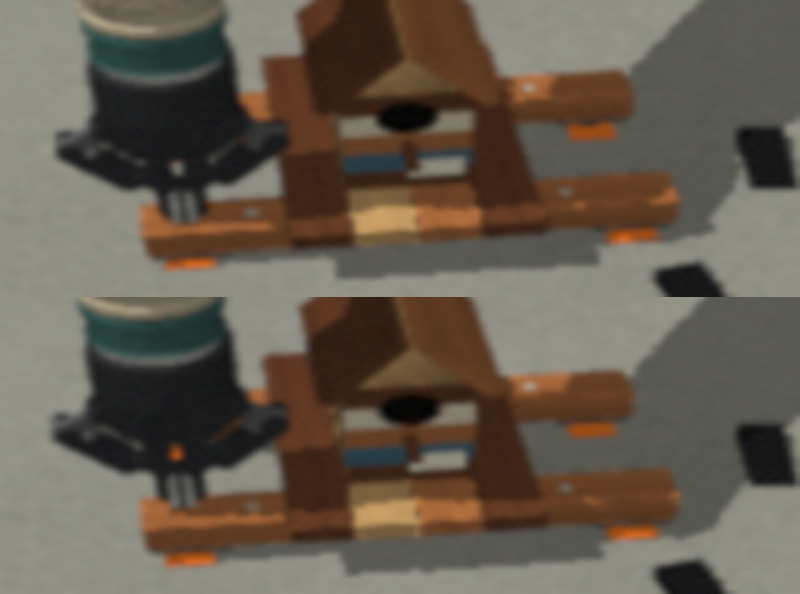

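Pressed, corner 4 dipped to 44.3 mm. The lower picture shows the bearer end back up after release. So corner 4 is the loose one. Next I'll put the fingertip behind shim_4 and push it along +x while watching the force.

```bash
python3 - <<'E'
from h import *
yy=-.130
def g(px,tipz,v): x,y,_=T((px,yy),0); ctrl.line_to([x,y,.173+tipz],velocity=v)
g(.065,.075,.2); g(-.013,.075,.25)
f0=F(6)
g(-.013,.030,.15); print("f",(F(3)-f0).round(1)); g(-.013,.006,.08); ctrl.sleep(.15)
o=ctrl.get_obs();print(o["t"],o["tool_pos"],(F(4)-f0).round(2))
f0=F(8)
px=-.013;log=[]
while px<.004:
    px+=.002;g(px,.006,.04);f=F(3)-f0;log.append((round(px*1e3,1),round(f[0],1)))
    if f[0]<-1: break
print(log,ctrl.get_obs()["t"])
im=save("top","t2.png");cv2.imwrite("pics/t2z.png",cv2.resize(im[150:260,320:420,::-1],None,fx=5,fy=5))
a=save("scene","s4.png");cv2.imwrite("pics/s4z.png",cv2.resize(a[150:240,230:390,::-1],None,fx=5,fy=5))
E
```

```text
f [0.  0.  0.5]
14.3 [ 0.56559516 -0.13794419  0.17929325] [-0.69  0.11 -0.14]
[(-11.0, np.float64(-0.5)), (-9.0, np.float64(0.2)), (-7.0, np.float64(-0.2)), (-5.0, np.float64(0.2)), (-3.0, np.float64(-0.5)), (-1.0, np.float64(-0.1)), (1.0, np.float64(-0.1)), (3.0, np.float64(-0.3)), (5.0, np.float64(-0.5))] 16.875
```

View pics/t2z.png

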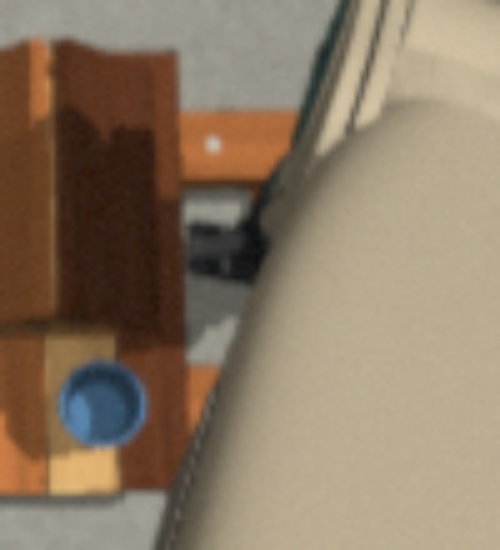

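View pics/s4z.png

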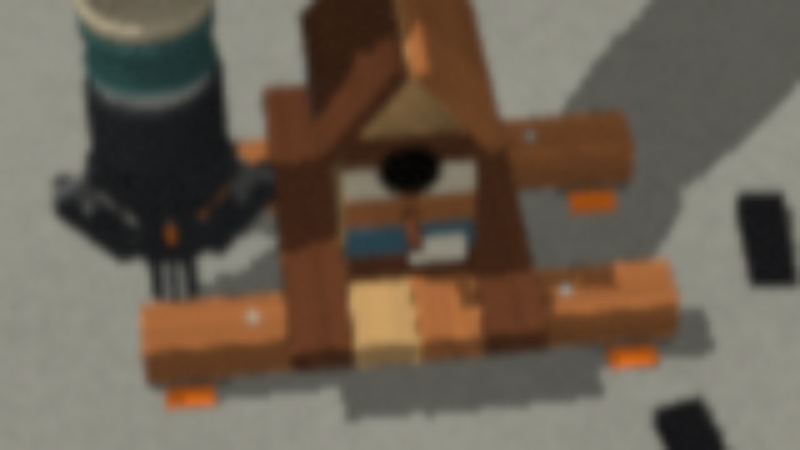

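The pictures show the gripper clear of the board, with the finger just short of the wedge and no contact yet. I'll continue.

```bash
python3 - <<'E'
from h import *
yy=-.130
def g(px,tipz,v): x,y,_=T((px,yy),0); ctrl.line_to([x,y,.173+tipz],velocity=v)
c,s=np.cos(YAW),np.sin(YAW)
def act():
    p=ctrl.get_obs()["tool_pos"];return c*(p[0]-P[0])+s*(p[1]-P[1])
f0=np.array([-.25,0,0]);px=.005;log=[]
f0=F(8)
while px<.0315:
    px+=.001;g(px,.006,.04);f=F(4)-f0;log.append((round(px*1e3,1),round(act()*1e3,2),round(f[0],1),round(f[2],1)))
    if f[0]<-4: break
for l in log: print(*l)
print(ctrl.get_obs()["t"],f0)
a=save("scene","s5.png");cv2.imwrite("pics/s5z.png",cv2.resize(a[150:240,230:390,::-1],None,fx=5,fy=5))
E
```

```text
6.0 6.05 -0.3 -0.3
7.0 7.08 -0.3 0.3
8.0 7.95 -0.2 0.1
9.0 8.76 -1.6 0.3
10.0 10.09 -0.8 -0.5
11.0 11.17 -0.4 -0.8
12.0 12.14 -0.3 -0.5
13.0 13.12 -0.2 -0.5
14.0 14.09 -0.8 -0.5
15.0 15.09 -1.0 -0.8
16.0 16.1 -1.2 -0.9
17.0 17.09 -0.9 -0.0
18.0 18.11 -1.0 -0.5
19.0 19.1 -0.1 -0.3
20.0 20.08 -1.0 -0.4
21.0 21.12 -1.1 -0.8
22.0 22.1 -1.1 -0.5
23.0 23.08 -0.8 -0.6
24.0 24.09 -0.5 -0.3
25.0 25.1 -0.7 -0.5
26.0 25.94 -1.0 -0.5
27.0 26.73 -2.8 0.6
28.0 27.61 -4.1 1.8
23.5583 [ 0.09260889 -0.02760476  0.10441717]
```

View pics/s5z.png

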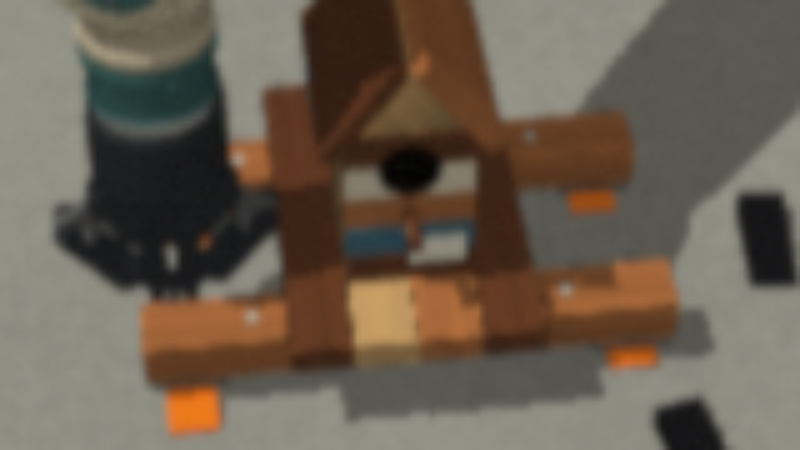

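The wedge went in easily from ~8.5 to ~26.5 mm, then the force rose to 4 N at about 19 mm of travel, so it's snug. In the picture its tip now shows beyond the bearer at about (193,410). I'll back off and press corner 4 again.

```bash
python3 - <<'E'
from h import *
yy=-.130
def g(px,tipz,v): x,y,_=T((px,yy),0); ctrl.line_to([x,y,.173+tipz],velocity=v)
g(.008,.006,.08); g(.008,.075,.2); g(.065,.075,.2)
l=press(4,fmax=7,z0=.173+.053)
ctrl.sleep(.3); o=ctrl.get_obs(); print(o["tool_pos"][2]-.173,o["contact_force"])
a=save("scene","s6.png")
x,y,_=T(C[4],0); ctrl.line_to([x,y,.173+.08],velocity=.15)
ctrl.line_to([x,y,.42],velocity=.3)
ctrl.move_joints([-1.293,0.276,-0.026,1.268,0,1.467]); ctrl.sleep(.3)
im=save("top","t3.png");cv2.imwrite("pics/t3z.png",cv2.resize(im[150:260,255:400,::-1],None,fx=5,fy=5,interpolation=cv2.INTER_CUBIC))
hsv=cv2.cvtColor(im,cv2.COLOR_RGB2HSV)
for q in["top0","t3"]:
    b=cv2.imread(f"pics/{q}.png");m=cv2.inRange(cv2.cvtColor(b,cv2.COLOR_BGR2HSV),(5,200,130),(18,255,255))[150:260,255:400]
    n,lb,s,ct=cv2.connectedComponentsWithStats(m);print(q,[(s[i].tolist(),(ct[i]+[255,150]).round(1).tolist()) for i in range(1,n) if s[i,4]>20])
print(ctrl.get_obs()["t"])
E
```

```text
corner 4 t 27.45 bias [ 0.19 -0.09  0.02]
[(52.0, np.float64(52.19), np.float64(-0.1)), (51.0, np.float64(50.87), np.float64(0.0)), (50.0, np.float64(49.91), np.float64(-0.3)), (49.0, np.float64(48.92), np.float64(-0.7)), (48.0, np.float64(48.17), np.float64(1.0)), (47.0, np.float64(47.93), np.float64(5.0)), (46.0, np.float64(47.76), np.float64(9.5))]
0.04778508238080137 [-3.40106017  1.13181411  9.49672386]
top0 [([116, 38, 11, 11, 111], [375.7, 193.2]), ([19, 40, 10, 11, 100], [278.5, 194.7]), ([117, 88, 10, 11, 109], [376.5, 243.0]), ([19, 90, 10, 10, 99], [278.5, 244.5])]
t3 [([115, 18, 10, 4, 31], [374.5, 169.8]), ([116, 38, 10, 4, 35], [375.4, 189.5]), ([19, 40, 11, 10, 99], [278.6, 194.6]), ([116, 88, 11, 11, 109], [376.4, 243.1]), ([19, 90, 10, 11, 100], [278.5, 244.6])]
31.4083
```

View pics/t3z.png

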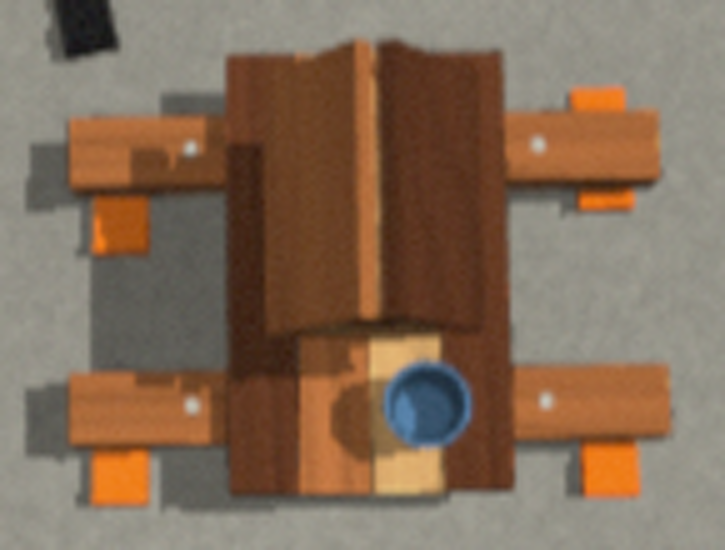

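```bash
python3 - <<'E'
from h import *
print(ctrl.get_obs()["contact_force"]); ctrl.finish_job()
E
```

```text
[0.26298893 0.17524691 0.01195386]
the job is handed in; nothing more can be done
```

The job is handed in at about 31 s of the 61 s limit. The far right corner (corner_4) was the loose one, and its wedge is now snug.

- **Finding the corner:** corner_2 held at about 48.4 mm under 11 N. Corner_4 dipped to about 44.3 mm under 8 N and came back up when released. I stopped there, so corners 1 and 3 were never pressed.
- **Shimming:** I pushed shim_4 in about 19 mm. It slid under roughly 1 N, and I stopped when the force rose to 4 N.
- **Pressing again:** corner_4 held at 47.8 mm under 9.5 N, where it had dipped to 44.3 mm before. That is about 1 mm below level and within the 2 mm limit.
- **Last picture:** shim_4 is about 18 mm further in. The other three shims, the plinth and the egg cup look unmoved within about a pixel (2–3 mm). I did not measure the other goods again or the plinth's level directly. The arm is clear of everything.

One reading differed from the description: corner_4 first dipped under less than 1 N rather than 3 to 5 N, and only stiffened at the bottom. No check failed.

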